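# Lid a double-lidded canister and hold up the outer lid

## Task

Pick up the nested pair of lids from the yellow tray by the inner lid's orange post, lower both together onto the open green canister, without dropping them, until the inner lid is fully home in its mouth, and let go. Then lift the outer lid alone straight up (its black collar is the grip), leaving the inner lid undisturbed, and finish while still holding the outer lid level above the canister, with the whole lid higher than the top of the post. Leave the canister standing where it is and do not disturb the carton, the jar or the tape roll.

Things in the scene. Friction and masses are not known exactly. Their poses are not given: they have to be found in the camera images.
- tray: Fixed low yellow tray, 180 x 180 x 18 mm, floor 4 mm thick, walls 4 mm. Origin: centre of its underside on the work surface. At the start the nested lids stand in it. It may be on either side.
- canister: Loose open round green canister, outer diameter 110 mm, wall 4 mm (mouth 102 mm), 85 mm tall, about 0.8 kg, standing on the work surface. Origin: centre of its underside, z axis up. It may be on either side.
- canister_mouth (a point): Centre of the canister's mouth, level with its rim, 85 mm above its underside.
- inner_lid: Inner lid, grey metal, 0.3 kg. Origin: centre of underside, z up. Upwards: plug 96 mm dia (foot tapered to 90), 14 mm tall, enters the mouth; flange 111 mm dia, 14-18 mm, rests on the rim; orange round post 18 mm dia, 18-82 mm. Home: underside 71 mm above the canister's. It starts on the tray floor, post showing 32 mm above the outer lid's collar; lifted by the post it carries the outer lid.
- post_mid (a point): Centre of the exposed part of the orange post, on its axis, 16 mm below its top, 66 mm above the inner lid's underside.
- outer_lid: Outer lid: green disc 128 mm dia, 4 mm thick, 0.2 kg; skirt (inner dia 122 mm) hangs 8 mm below the disc; black round collar (outer dia 44, hole 22 mm) from 4 to 32 mm above the origin. Origin: centre of the disc's underside, z up. Nested, it rests loosely on the inner lid's flange, origin 18 mm above the inner lid's underside, and lifts straight off over the post.
- collar_mid (a point): Centre of the black collar, on its axis, half-way up it, 18 mm above the outer lid's origin; while nested, 30 mm below point post_mid.
- carton: Brown carton with a lilac band, 60 x 85 x 120 mm, loose, beyond the work; leave alone. Origin: centre of its underside.
- jar: Closed amber jar with a white cap, diameter 68 mm, 100 mm tall, loose, beyond the work; leave alone. Origin: centre of its underside.
- tape_roll: Empty cardboard tape core lying flat, outer diameter 100 mm, 48 mm tall, loose, beyond the work; leave alone. Origin: centre of its underside.
There are look-alikes about, which are no part of the job. Leave any red look-alike of the outer_lid alone.

How it is judged (in metres and radians):
On the way, in this order (a step that is already met when the one before it is completed fails the run):
1. both lids, still nested, are lifted clear of the tray by the inner lid (height (world z) of inner_lid above 0.04 m and contact force between the fingers and inner_lid above 0.5 N and z of outer_lid in the frame of inner_lid between 0.014 and 0.023 m and horizontal distance between outer_lid and inner_lid below 0.008 m), for 0.2 s.
2. the nested lids are on the canister, the inner lid fully home, and the fingers have let go of it (z of inner_lid in the frame of canister between 0.067 and 0.075 m and horizontal distance between inner_lid and canister below 0.008 m and angle between inner_lid's own z axis and vertical below 0.08 rad and z of outer_lid in the frame of inner_lid between 0.014 and 0.023 m and horizontal distance between outer_lid and inner_lid below 0.008 m and contact force between the fingers and inner_lid below 0.1 N), for 0.2 s.
At the end, for the whole second after the job is handed in: Fingers hold the outer lid still, level (0.2 rad), within 60 mm of the canister axis, its disc over 161 mm above the canister foot, touching nothing else; the inner lid is home (height within 4 mm, centre 8 mm, tilt 0.08 rad), untouched; canister upright, within 25 mm of its start (z of inner_lid in the frame of canister between 0.067 and 0.075 m and horizontal distance between inner_lid and canister below 0.008 m and angle between inner_lid's own z axis and vertical below 0.08 rad and contact force between the fingers and inner_lid below 0.1 N and contact force between the fingers and outer_lid above 1 N and z of outer_lid in the frame of canister above 0.161 m and horizontal distance between outer_lid and canister below 0.06 m and angle between outer_lid's own z axis and vertical below 0.2 rad and contact force between outer_lid and inner_lid below 0.05 N and contact force between outer_lid and canister below 0.05 N and linear speed of outer_lid below 0.03 m/s and distance of canister from where it was at the start of the episode below 0.025 m and angle between canister's own z axis and vertical below 0.05 rad); the arm keeps its last pose, push and grip.
It fails at once if the lids are dropped: the inner lid is let go more than 15 mm above its seat (height (world z) of inner_lid above 0.04 m and z of inner_lid in the frame of canister above 0.086 m and contact force between the fingers and inner_lid below 0.01 N).
It fails at once if the outer lid comes off while the inner lid is not fully home, or the inner lid is lifted or tipped along with it (z of outer_lid in the frame of inner_lid above 0.028 m and (z of inner_lid in the frame of canister above 0.077 m or z of inner_lid in the frame of canister below 0.065 m or angle between inner_lid's own z axis and vertical above 0.1 rad or horizontal distance between inner_lid and canister above 0.012 m)).
It fails at once if the carton, the jar or the tape roll is moved more than 30 mm (distance of any of carton, jar, tape_roll from where it was at the start of the episode above 0.03 m).
It fails at once if the canister is tipped (angle between canister's own z axis and vertical above 0.3 rad).
It also fails if it takes over 48 s, if anything falls off the work surface, if the arm or the gripper's body presses on something with over 40 N, if the wrist force passes 120 N, or if a joint passes its speed limit or range.

## Robot

A 6-joint arm with a two-finger parallel gripper is mounted at the origin on the work surface. World frame = base frame: x ahead of the robot, y to its left, z up, the work surface at z = 0. Lengths are in mm, angles in rad, forces in N, time in s.
With the tool pointing down it reaches from about 350 to 875 mm from the base axis. Payload 4.2 kg.
Tool frame: the origin (TCP) lies at the very end of the fingers, on their centre line; the grasp point (between the pads) lies 19 mm behind it (arm.tcp_to_grasp is the x of the grasp point in the tool frame, in mm); x points along the fingers, z is the direction in which the jaws open and shut, and the axes are right-handed (so a half turn about x gives the same grasp; the last joint's range is limited). The gripper opens to 85 mm and grips with 20 to 120 N. Pads are 22 mm wide; open, the fingers measure 114 mm over their backs; the gripper's body (76 mm by 85 mm) begins 54 mm behind the grasp point. The pads swing forward as they close: fully open they stand 13 mm farther back than shut.
Start: joints at [1.499, 0.385, 0.008, 0, -1.194, -0.259], TCP at [202.967, 591.104, 231.312] pointing down, gripper open.
Joint ranges: [-3.14, 3.14], [-1.21, 2.06], [-1.07, 1.41], [-3.16, 2.05], [-2.99, -0.16], [-3.1, 3.1]. Speed limits (rad/s): [2.79, 2.79, 3.14, 3.14, 3.14, 3.14].

## Interface

Orientations are given as a unit quaternion [x, y, z, w].
In Python, from bench import status, get_image, job, arm gives the robot as it stands.
- The arm moves only by the tool apply_moves, never from a script. Its argument "targets" is text: rows parted by semicolons, each of 5 numbers parted by spaces: the shift along the tool's x, y, z in mm, then the turn about the tool's x in degrees, then the gripper's target within -1 to 1 (shut at 1, half-way at 0, fully open at -1). In form: dx dy dz spin hand; .... A call has 1 to 10 rows; each row is the pose to reach, as a shift and turn from the pose commanded when the call began, along the tool's axes at that moment; what a row does not reach only later rows make up. A row lasts 1/12 s, in which the tool goes at most 41.7 mm and 7.16 degrees, less where a joint would pass 70% of its speed; a pose out of reach is approached as far as the arm can. A call with a gripper value outside its range is refused whole. The fingers move at their own pace and stop on an object; the grip force is fixed at half the most. Time passes only in rows, so rows that repeat a pose let the fingers close. It gives the time, the measured TCP pose, the force and the opening at its end, in the units of the state.
- status.read_state(): the state, without advancing time (a new reading comes with each control period).
- get_image(name): name is "scene" or "top"; returns a dict with "img" (480x640x3 uint8, red, green, blue), "mtx" (3x3 intrinsics, pixels), "k1" (the pictures are not rectified: a ray, as slopes to the right and down, at radius r is drawn at 1 + k1 r^2 times it, then the intrinsics apply), "world_from_camera" (4x4, takes a point from camera to world coordinates). Camera axes: x right, y down, z forward; pixel columns grow to the right and rows downward; lengths in mm; the calibration is good to about 2 mm. A picture is of the moment at which its call begins. There is no depth.
- job.job_done(): hands the job in, once; it reports no verdict.
The state is a dict: "clock": time; "joints": joint angles; "joint_vel": joint speeds; "joint_efforts": joint torques, N m; "position": TCP position; "ee_rot": TCP orientation; "contact_force": force on the tool from outside, world axes, zero at the start; "wrist_torque": the same for the moment, N m; "gripper_width": finger opening in mm.
Only numpy, scipy, OpenCV 4.12 (cv2) and the standard library are available. Lean on these libraries where they do the work, as an engineer would, in place of code of your own. Each camera call takes 0.05 s, during which the arm holds its last target.

## Working session

There is one attempt and no reset: what is moved stays moved. The work goes in short steps, Python scripts to look and compute and a tool call to move; the robot and the scene stay as the last step left them, time stands still between calls to the robot, and variables do not carry over. Pictures are saved under pics/ and viewed, and the job is handed in when it is done.

Besides the shell and the picture viewer there is one more tool, called after ">>>" by a JSON object that holds its "op" and its "data", one argument or row to a line. apply_moves: Moves the arm, as the interface text tells. Its arguments: {"type":"object","properties":{"targets":{"type":"string"}},"required":["targets"]}

```bash
mkdir -p pics; ls
cat > h.py <<'E'
import numpy as np, cv2
from bench import status, get_image, job, arm
def snap(n,f):
    d=get_image(n); cv2.imwrite('pics/'+f,d['img'][:,:,::-1]); 
    import pickle; pickle.dump(d,open('pics/'+f+'.pkl','wb')); return d
E
python3 - <<'E'
from h import *
print(status.read_state())
for n in('scene','top'):
    d=snap(n,n+'1.png'); print(d['mtx'],d['k1'],d['world_from_camera'])
E
```

```text
pics
{'clock': 0.0, 'joints': array([ 1.49864649e+00,  3.85564778e-01,  6.60457134e-03, -5.17753445e-04,
       -1.19399680e+00, -2.58598801e-01]), 'joint_vel': array([ 6.71193167e-04, -3.58137871e-04, -1.10872232e-03,  4.09061147e-04,
       -4.32725424e-05, -4.27138170e-04]), 'joint_efforts': array([-1.14790731e-03, -3.92286909e+01,  1.88401723e+01,  4.18622777e+00,
       -4.69970342e-03, -3.05075709e-06]), 'position': array([202.75663963, 590.56868936, 230.20552292]), 'ee_rot': array([-0.57490954, -0.41033288,  0.57614659, -0.41129193]), 'contact_force': array([-0.57190281, -0.60076779,  0.24428691]), 'wrist_torque': array([-0.06940831,  0.01362534, -0.00225755]), 'gripper_width': 85.44678779531937}
[[624.07607472   0.         321.82713724]
 [  0.         624.07607472 242.3775073 ]
 [  0.           0.           1.        ]] -0.048524131661092706 [[-8.39483789e-01  4.09951314e-01 -3.56660746e-01  9.73413542e+02]
 [ 5.43229937e-01  6.48825911e-01 -5.32847232e-01  5.59646157e+02]
 [ 1.29693102e-02 -6.41065408e-01 -7.67376661e-01  1.00959449e+03]
 [ 0.00000000e+00  0.00000000e+00  0.00000000e+00  1.00000000e+00]]
[[616.56992512   0.         313.31256345]
 [  0.         616.56992512 245.84214809]
 [  0.           0.           1.        ]] 0.0023974427200732845 [[ 4.17380383e-04 -9.91397609e-01  1.30883946e-01  3.76150811e+02]
 [-9.99892488e-01 -2.33216178e-03 -1.44766731e-02 -7.05540827e+01]
 [ 1.46573817e-02 -1.30863832e-01 -9.91291995e-01  1.25861244e+03]
 [ 0.00000000e+00  0.00000000e+00  0.00000000e+00  1.00000000e+00]]
```

View pics/scene1.png

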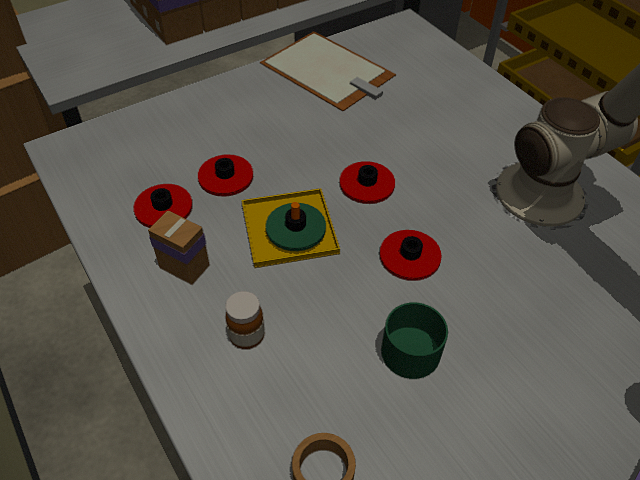

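View pics/top1.png

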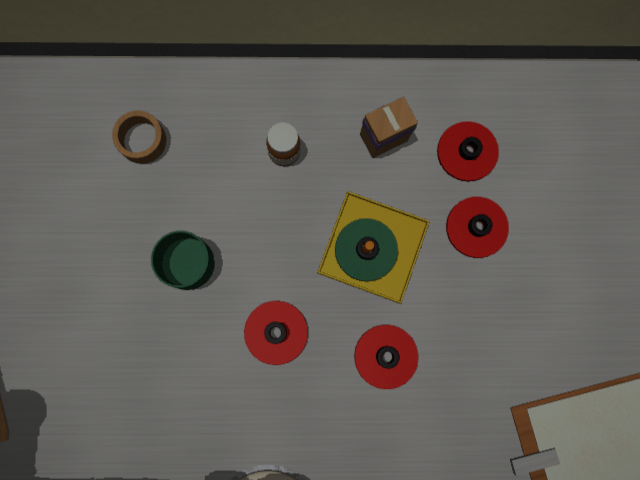

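Candidates for the lids are the green pair with the orange post in the yellow tray at top (367,248) / scene (296,225), and red look-alikes at top (468,151), (478,227), (277,332), (386,356). I choose the green pair. The canister is the open green cup at top (183,261) / scene (414,340). I'll check both in close crops.

Run:
```python
import cv2,numpy as np
a=cv2.imread('pics/top1.png');b=cv2.imread('pics/scene1.png')
f=lambda i,u,v:cv2.resize(i[v:v+80,u:u+80],(390,390),interpolation=cv2.INTER_CUBIC)
t=np.hstack([f(a,328,208),f(b,256,185)]);
g=lambda i,u,v:cv2.resize(i[v:v+80,u:u+107],(390,292),interpolation=cv2.INTER_CUBIC)
cv2.imwrite('pics/crop1.png',t); cv2.imwrite('pics/crop2.png',np.hstack([f(a,143,221),f(b,375,298)]))
```

```text
(no output)
```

View pics/crop1.png

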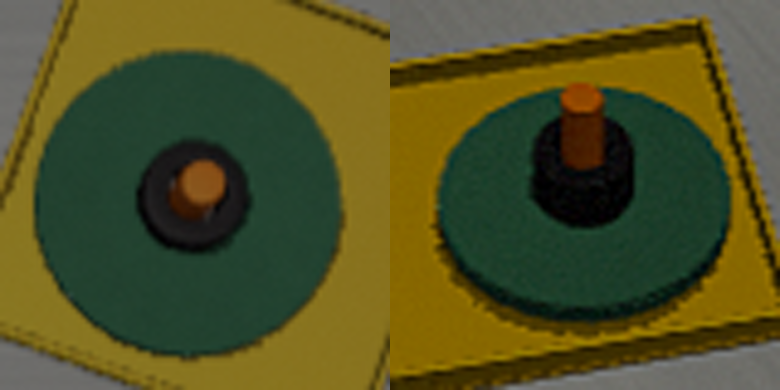

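View pics/crop2.png

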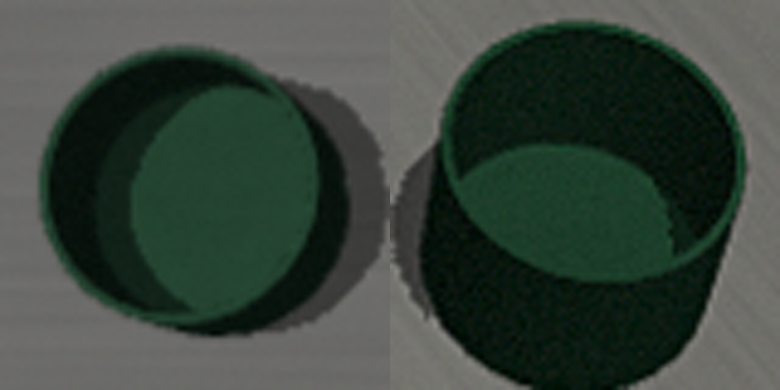

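The crops confirm it. The left pictures show the green disc, black collar and orange post in the tray (post top at top ≈(369.6,245.5), scene ≈(295.4,204.9)). The canister rim is clear in both views. Next I'll fit circles at their known heights.

```bash
cat >> h.py <<'E'
def proj(d,P):
    T=np.linalg.inv(d['world_from_camera']); p=np.atleast_2d(P)@T[:3,:3].T+T[:3,3]
    s=p[:,:2]/p[:,2:]; r2=(s**2).sum(1,keepdims=True); s=s*(1+d['k1']*r2)
    return s*[d['mtx'][0,0],d['mtx'][1,1]]+d['mtx'][:2,2]
def onplane(d,uv,z):
    uv=np.atleast_2d(uv).astype(float); s=(uv-d['mtx'][:2,2])/[d['mtx'][0,0],d['mtx'][1,1]]; q=s.copy()
    for _ in range(20): q=s/(1+d['k1']*(q**2).sum(1,keepdims=True))
    W=d['world_from_camera']; v=np.c_[q,np.ones(len(q))]@W[:3,:3].T; o=W[:3,3]
    return o+v*((z-o[2])/v[:,2:])
def circ(d,uv,z,r=None):
    from scipy.optimize import least_squares
    P=onplane(d,uv,z)[:,:2]
    f=(lambda p:np.hypot(*(P-p[:2]).T)-r) if r else (lambda p:np.hypot(*(P-p[:2]).T)-p[2])
    return least_squares(f,[*P.mean(0)]+([] if r else [50]),loss='soft_l1').x
E
python3 - <<'E'
from h import *
import pickle
D={n:pickle.load(open(f'pics/{n}1.png.pkl','rb')) for n in('top','scene')}
def c(pts,u,v): return np.array(pts)/4.875-0.5+0.5/4.875+[u,v]
T,S=D['top'],D['scene']
print('posttop',onplane(T,c([(203,183)],328,208),86),onplane(S,c([(192,97)],256,185),86))
# disc top edge
dt=c([(35,200),(188,50),(80,97),(295,92),(341,200),(190,355),(300,305),(80,310)],328,208)
ds=c([(50,200),(80,140),(120,108),(195,86),(270,105),(320,150),(338,200)],256,185)
print('disc',circ(T,dt,26),circ(T,dt,26,64),circ(S,ds,26),circ(S,ds,26,64))
rt=c([(40,185),(60,110),(105,68),(180,46),(250,66),(295,110),(60,255),(105,305),(160,325)],143,221)
rs=c([(52,130),(75,75),(130,35),(190,20),(260,35),(320,80),(356,150),(350,200),(315,248),(220,282),(130,250),(70,190)],375,298)
print('rim',circ(T,rt,85),circ(T,rt,85,55),circ(S,rs,85),circ(S,rs,85,55))
print('collar', onplane(T,c([(193,197)],328,208),54))
s=status.read_state()
from scipy.spatial.transform import Rotation as R
print(R.from_quat(s['ee_rot']).as_matrix(), arm.tcp_to_grasp, [x for x in dir(arm) if x[0]!='_'])
for n,u,z in(('jar',(283,133),100),('carton',(391,112),120),('tape',(138,132),48)): print(n,onplane(T,u,z))
E
```

```text
posttop [[ 532.58679088 -195.15360414   86.        ]] [[ 535.77955254 -194.93190514   86.        ]]
disc [ 532.9078215  -195.38643245   63.4506792 ] [ 532.94495761 -195.42931189] [ 536.25399946 -194.11611834   61.57843569] [ 537.48496714 -191.4518612 ]
rim [506.44656356 168.67267793  54.33720436] [506.15612342 168.13461836] [508.92622685 168.13542236  53.71960158] [509.44447267 168.26623175]
collar [[ 531.13149845 -194.43645793   54.        ]]
[[-5.55043787e-04  9.45731306e-01 -3.24949209e-01]
 [-1.87442061e-03 -3.24949672e-01 -9.45729453e-01]
 [-9.99998089e-01  8.41702360e-05  1.95305955e-03]] -18.700000000000003 ['IKError', 'tcp_to_grasp']
jar [[749.9094054  -28.54064023 100.        ]]
carton [[ 786.21333433 -236.34736244  120.        ]]
tape [[767.22058345 266.19318761  48.        ]]
```

Post axis is at about (534,-195) and the canister axis at about (507.5,168.3). The two cameras differ by about 3 mm in absolute x, but they agree on the displacement between the two (≈ -26.7, +363.4). I'm moving over at the current height.

>>> {"op": "apply_moves", "data": {
  "targets": "13 15 0 0 -1; 38 43 0 0 -1; 0 284 318 0 -1; 0 284 318 0 -1; 0 284 318 0 -1; 0 284 318 0 -1; 0 284 318 0 -1; 0 284 318 0 -1; 0 284 318 0 -1; 0 284 318 0 -1"
}}

```text
clock: 0.93
position: [347.2, 259.7, 224.9]
ee_rot: [-0.575, -0.411, 0.576, -0.411]
contact_force: [0.6, 0.1, 0.5]
gripper_width: 85.6
```

```bash
cat >> h.py <<'E'
def delta(x,y,z=None):
    from scipy.spatial.transform import Rotation as R
    s=status.read_state(); p=s['position']; M=R.from_quat(s['ee_rot']).as_matrix()
    t=np.array([x,y,p[2] if z is None else z])
    print('clock',s['clock'],'pos',p.round(1),'F',s['contact_force'].round(1),'w',round(s['gripper_width'],1),'shift',(M.T@(t-p)).round(1),'tilt',(M[:,0]).round(4),'j',s['joints'].round(2))
E
python3 -c "
from h import *
delta(534,-195,200)"
```

```text
clock 0.9333 pos [347.2 259.7 224.9] F [0.6 0.1 0.5] w 85.6 shift [ 24.9 324.2 369.6] tilt [-4.e-04 -3.e-04 -1.e+00] j [ 1.02  0.06 -0.44 -0.   -1.07  0.22]
```

>>> {"op": "apply_moves", "data": {
  "targets": "0 324 370 0 -1; 0 324 370 0 -1; 0 324 370 0 -1; 0 324 370 0 -1; 0 324 370 0 -1; 0 324 370 0 -1; 0 324 370 0 -1; 0 324 370 0 -1; 0 324 370 0 -1; 0 324 370 0 -1"
}}

```text
clock: 1.77
position: [505.2, -125.9, 224.7]
ee_rot: [-0.575, -0.411, 0.576, -0.411]
contact_force: [1.0, 1.6, -1.0]
gripper_width: 85.2
```

```bash
python3 -c "
from h import *
delta(534,-195,150)"
```

```text
clock 1.7667 pos [ 505.2 -125.9  224.7] F [ 1.   1.6 -1. ] w 85.2 shift [74.6 49.8 56. ] tilt [-4.e-04  2.e-04 -1.e+00] j [ 0.07  0.21 -0.26 -0.   -1.1   1.17]
```

>>> {"op": "apply_moves", "data": {
  "targets": "0 0 0 0 -1; 0 0 0 0 -1; 0 0 0 0 -1"
}}

```text
clock: 2.02
position: [504.5, -123.8, 224.3]
ee_rot: [-0.575, -0.411, 0.576, -0.41]
contact_force: [-0.6, -0.0, 0.4]
gripper_width: 85.3
```

```bash
python3 -c "
from h import *
delta(534,-195,130)"
```

```text
clock 2.0167 pos [ 504.5 -123.8  224.3] F [-0.6 -0.   0.4] w 85.3 shift [94.2 51.2 57.7] tilt [-1.5e-03  3.0e-04 -1.0e+00] j [ 0.07  0.21 -0.26 -0.   -1.1   1.17]
```

>>> {"op": "apply_moves", "data": {
  "targets": "0 15 17 0 -1; 0 35 39 0 -1; 25 48 54 0 -1; 55 51 58 0 -1; 85 51 58 0 -1; 93 51 58 0 -1; 93 51 58 0 -1; 93 51 58 0 -1"
}}

```text
clock: 2.68
position: [535.2, -194.2, 133.0]
ee_rot: [0.575, 0.411, -0.575, 0.412]
contact_force: [0.1, -0.3, 0.7]
gripper_width: 85.4
```

Run:
```python
from h import *
a=snap('top','top2.png');b=snap('scene','scene2.png')
delta(534,-195,62)
f=lambda i,u,v:cv2.resize(i[v:v+120,u:u+120,::-1],(400,400),interpolation=cv2.INTER_CUBIC)
cv2.imwrite('pics/c3.png',np.hstack([f(a['img'],310,190),f(b['img'],236,130)]))
```

```text
clock 2.7833 pos [ 536.  -194.5  134.3] F [ 0.8 -0.3  0.8] w 85.1 shift [72.3 -2.1  1.1] tilt [ 4.2e-03 -9.0e-04 -1.0e+00] j [-0.06  0.38 -0.27  0.   -0.92  1.31]
```

View pics/c3.png

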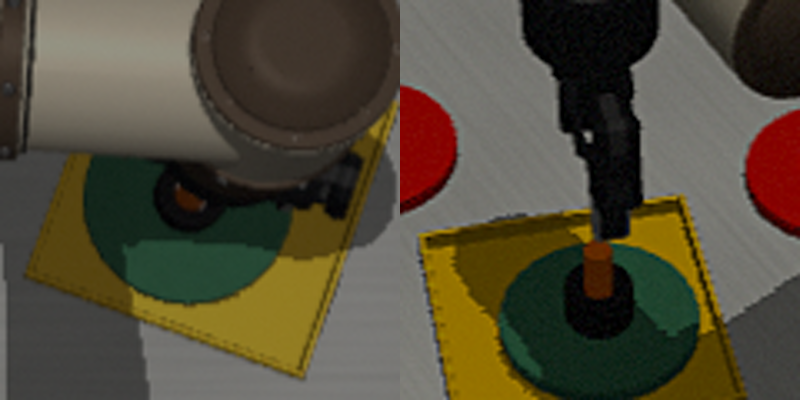

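The crop shows the fingers above and around the post (scene ≈(296,205)), with the gripper slightly toward the robot as expected from its height. I'll lower to TCP ≈ 62 and close.

>>> {"op": "apply_moves", "data": {
  "targets": "20 -1 0 0 -1; 40 -1 0 0 -1; 60 -1 0 0 -1; 70 -1 0 0 -1; 72 -1 0 0 -1; 72 -1 0 0 -1; 72 -1 0 0 -1"
}}

```text
clock: 3.37
position: [534.8, -194.9, 61.5]
ee_rot: [0.576, 0.41, -0.575, 0.412]
contact_force: [-0.5, -1.0, 0.7]
gripper_width: 85.3
```

Run:
```python
from h import *
a=snap('top','top3.png');b=snap('scene','scene3.png')
delta(534,-195,62)
f=lambda i,u,v:cv2.resize(i[v:v+120,u:u+120,::-1],(400,400),interpolation=cv2.INTER_CUBIC)
cv2.imwrite('pics/c4.png',np.hstack([f(a['img'],310,190),f(b['img'],236,130)]))
```

```text
clock 3.4667 pos [ 534.7 -194.9   61.5] F [0.1 0.5 0.6] w 85.4 shift [-0.5 -0.6  0.3] tilt [ 3.e-03 -5.e-04 -1.e+00] j [-0.06  0.47 -0.34  0.   -0.76  1.3 ]
```

View pics/c4.png

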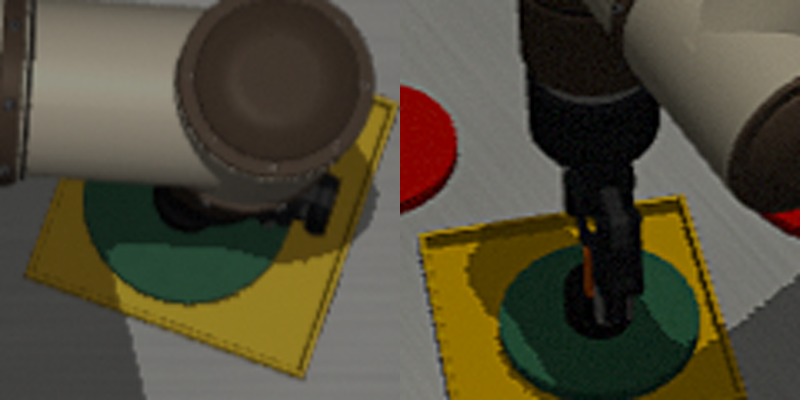

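The fingers now stand either side of the post, with the near finger covering scene ≈(297,215). Closing.

>>> {"op": "apply_moves", "data": {
  "targets": "0 0 0 0 0; 0 0 0 0 0.5; 0 0 0 0 1; 0 0 0 0 1; 0 0 0 0 1; 0 0 0 0 1; 0 0 0 0 1; 0 0 0 0 1; 0 0 0 0 1; 0 0 0 0 1"
}}

```text
clock: 4.3
position: [533.5, -195.0, 60.0]
ee_rot: [-0.575, -0.411, 0.576, -0.411]
contact_force: [-0.6, -2.0, 1.2]
gripper_width: 16.4
```

Run:
```python
from h import *
delta(534,-195,62)
```

```text
clock 4.3 pos [ 533.5 -195.    60. ] F [-0.6 -2.   1.2] w 16.4 shift [-2.   0.5 -0.1] tilt [-1.e-04 -2.e-04 -1.e+00] j [-0.07  0.47 -0.34  0.   -0.76  1.3 ]
```

>>> {"op": "apply_moves", "data": {
  "targets": "-2 0 0 0 1; -6 0 0 0 1; -12 0 0 0 1; -20 0 0 0 1; -28 0 0 0 1; -36 0 0 0 1; -44 0 0 0 1; -50 0 0 0 1; -50 0 0 0 1; -50 0 0 0 1"
}}

```text
clock: 5.13
position: [533.7, -194.8, 110.4]
ee_rot: [0.576, 0.411, -0.575, 0.411]
contact_force: [0.5, 0.5, -5.9]
gripper_width: 16.4
```

Run:
```python
from h import *
a=snap('top','top5.png');b=snap('scene','scene5.png')
delta(534,-195,180)
f=lambda i,u,v:cv2.resize(i[v:v+120,u:u+120,::-1],(400,400),interpolation=cv2.INTER_CUBIC)
cv2.imwrite('pics/c5.png',np.hstack([f(a['img'],310,190),f(b['img'],236,130)]))
```

```text
clock 5.2333 pos [ 533.1 -194.7  109.5] F [ 0.1 -1.  -4.1] w 16.3 shift [-70.5   0.9  -0. ] tilt [-1.e-03  3.e-04 -1.e+00] j [-0.06  0.41 -0.3  -0.   -0.87  1.3 ]
```

View pics/c5.png

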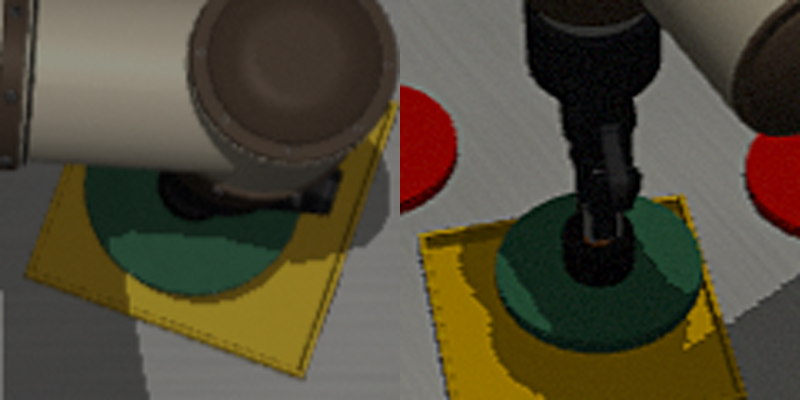

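Both lids are lifted, nested and level: the disc is around scene (415/3.33…)≈(296,208) with a shadow gap beneath, and the measured load is about 5 N. I'll raise them and carry them to the canister at a gentle speed.

>>> {"op": "apply_moves", "data": {
  "targets": "-4 0 0 0 1; -12 0 0 0 1; -24 0 0 0 1; -36 0 0 0 1; -48 0 0 0 1; -60 0 0 0 1; -69 0 0 0 1; -74 0 0 0 1; -76 0 0 0 1; -76 0 0 0 1"
}}

```text
clock: 6.07
position: [533.6, -194.8, 186.2]
ee_rot: [0.576, 0.411, -0.575, 0.411]
contact_force: [1.2, 0.0, -5.0]
gripper_width: 16.2
```

Run:
```python
from h import *
delta(507,168.4,186)
```

```text
clock 6.0667 pos [ 533.6 -194.8  186.2] F [ 1.2  0.  -5. ] w 16.2 shift [ 2.000e-01 -1.431e+02 -3.349e+02] tilt [ 4.e-04  1.e-04 -1.e+00] j [-0.06  0.32 -0.2  -0.   -1.04  1.3 ]
```

>>> {"op": "apply_moves", "data": {
  "targets": "0 -1 -3 0 1; 0 -4 -10 0 1; 0 -10 -22 0 1; 0 -17 -39 0 1; 0 -25 -58 0 1; 0 -33 -77 0 1; 0 -41 -96 0 1; 0 -49 -115 0 1; 0 -57 -134 0 1; 0 -65 -153 0 1"
}}

```text
clock: 6.9
position: [520.9, -27.0, 185.6]
ee_rot: [-0.575, -0.411, 0.576, -0.411]
contact_force: [0.6, 0.4, -4.8]
gripper_width: 16.1
```

>>> {"op": "apply_moves", "data": {
  "targets": "0 -8 -19 0 1; 0 -16 -38 0 1; 0 -24 -57 0 1; 0 -32 -76 0 1; 0 -40 -95 0 1; 0 -48 -114 0 1; 0 -56 -133 0 1; 0 -63 -150 0 1; 0 -69 -163 0 1; 0 -73 -172 0 1"
}}

```text
clock: 7.73
position: [507.6, 159.5, 185.6]
ee_rot: [-0.575, -0.412, 0.575, -0.411]
contact_force: [0.4, -0.5, -5.1]
gripper_width: 16.0
```

>>> {"op": "apply_moves", "data": {
  "targets": "0 -2 -6 0 1; 0 -4 -9 0 1; 0 -5 -10 0 1; 0 -5 -10 0 1; 0 -5 -10 0 1"
}}

```text
clock: 8.15
position: [507.0, 167.9, 185.9]
ee_rot: [-0.575, -0.411, 0.576, -0.411]
contact_force: [-0.2, -0.2, -5.2]
gripper_width: 16.1
```

Run:
```python
from h import *
a=snap('top','top6.png');b=snap('scene','scene6.png')
delta(507,168.4,186)
f=lambda i,u,v:cv2.resize(i[v:v+120,u:u+120,::-1],(400,400),interpolation=cv2.INTER_CUBIC)
cv2.imwrite('pics/c6.png',np.hstack([f(a['img'],123,190),f(b['img'],355,250)]))
```

```text
clock 8.25 pos [507.1 167.8 185.9] F [-0.1  0.3 -4.8] w 15.9 shift [-0.1 -0.3 -0.5] tilt [-1.e-04 -1.e-04 -1.e+00] j [ 0.62  0.27 -0.28  0.   -1.02  0.62]
```

View pics/c6.png

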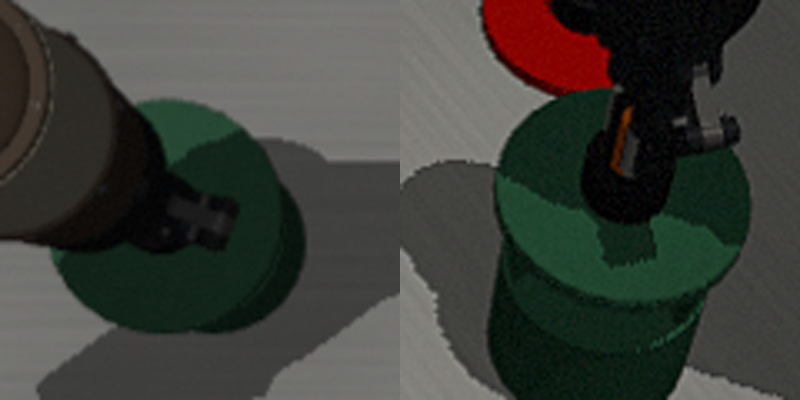

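Run:
```python
from h import *
import pickle
T=pickle.load(open('pics/top6.png.pkl','rb'));S=pickle.load(open('pics/scene6.png.pkl','rb'))
f=lambda i,u,v,s:cv2.convertScaleAbs(cv2.resize(i[v:v+s,u:u+s,::-1],(400,400),interpolation=cv2.INTER_CUBIC),alpha=1.8)
cv2.imwrite('pics/c7.png',np.hstack([f(T['img'],133,215,80),f(S['img'],380,270,80)]))
def fit(d,p,c): 
    print('free',circ(d,p,152).round(1),'fix',circ(d,p,152,64).round(1))
c=lambda p,u,v:np.array(p)/(10/3)-0.35+[u,v]
fit(T,c([(165,98),(200,103),(240,128),(268,160),(283,200),(52,255),(70,290),(110,320),(165,332)],123,190),0)
fit(S,c([(215,90),(170,95),(130,120),(104,155),(95,190),(350,200),(340,240)],355,250),0)
```

```text
free [506.8 168.2  63.5] fix [506.8 168.1]
free [510.7 169.1  62.2] fix [511.8 170.6]
```

View pics/c7.png

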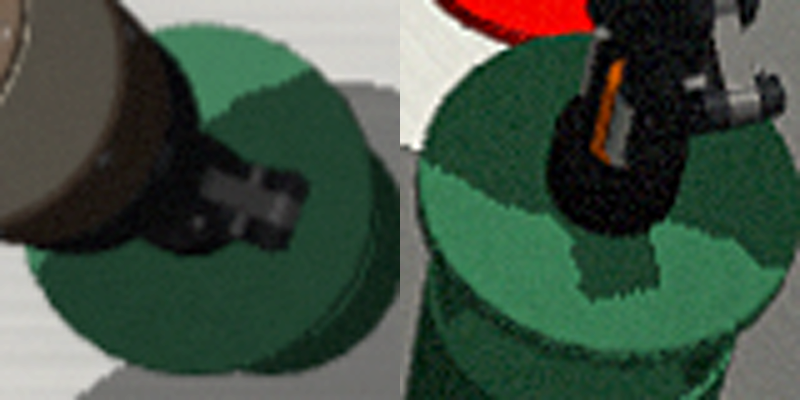

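The lids look centred. The top camera puts the disc at (506.8,168.1) against the rim at (506.3,168.4). The scene camera agrees to about 1.5 mm. Lowering.

>>> {"op": "apply_moves", "data": {
  "targets": "3 0 0 0 1; 9 0 0 0 1; 16 0 0 0 1; 23 -0.5 0 0 1; 30 -0.5 0 0 1; 35 -0.5 0 0 1; 38 -0.5 0 0 1; 40 -0.5 0 0 1; 40 -0.5 0 0 1"
}}

```text
clock: 9.0
position: [506.5, 168.6, 145.4]
ee_rot: [-0.575, -0.411, 0.576, -0.411]
contact_force: [-0.5, -0.1, -4.7]
gripper_width: 15.9
```

>>> {"op": "apply_moves", "data": {
  "targets": "1 0 0 0 1; 2 0 0 0 1; 3 0 0 0 1; 4 0 0 0 1; 5 0 0 0 1; 6 0 0 0 1; 7 0 0 0 1; 8 0 0 0 1; 8 0 0 0 1"
}}

```text
clock: 9.75
position: [506.5, 168.6, 137.7]
ee_rot: [-0.575, -0.411, 0.576, -0.411]
contact_force: [0.5, -0.0, -4.9]
gripper_width: 15.9
```

>>> {"op": "apply_moves", "data": {
  "targets": "1 0 0 0 1; 2 0 0 0 1; 3 0 0 0 1; 4 0 0 0 1; 5 0 0 0 1; 5 0 0 0 1"
}}

```text
clock: 10.25
position: [506.5, 168.6, 132.6]
ee_rot: [-0.575, -0.411, 0.576, -0.411]
contact_force: [0.5, -0.2, -4.8]
gripper_width: 15.8
```

>>> {"op": "apply_moves", "data": {
  "targets": "1 0 0 0 1; 2 0 0 0 1; 3 0 0 0 1; 3 0 0 0 1; 3 0 0 0 1"
}}

```text
clock: 10.67
position: [506.6, 168.6, 129.8]
ee_rot: [-0.575, -0.411, 0.576, -0.411]
contact_force: [-0.3, 0.4, -4.5]
gripper_width: 16.2
```

>>> {"op": "apply_moves", "data": {
  "targets": "0.7 0 0 0 1; 1.4 0 0 0 1; 2 0 0 0 1; 2 0 0 0 1; 2 0 0 0 1"
}}

```text
clock: 11.08
position: [506.6, 168.6, 127.9]
ee_rot: [-0.575, -0.411, 0.576, -0.411]
contact_force: [0.1, -0.7, -5.1]
gripper_width: 16.4
```

>>> {"op": "apply_moves", "data": {
  "targets": "0.5 0 0 0 1; 1 0 0 0 1; 1 0 0 0 1; 1 0 0 0 1"
}}

```text
clock: 11.42
position: [506.8, 168.7, 127.1]
ee_rot: [0.576, 0.411, -0.575, 0.411]
contact_force: [-0.0, -0.3, -3.5]
gripper_width: 15.5
```

Contact is starting at the expected height. A little further until it is seated.

>>> {"op": "apply_moves", "data": {
  "targets": "0.5 0 0 0 1; 1 0 0 0 1; 1 0 0 0 1; 1 0 0 0 1"
}}

```text
clock: 11.75
position: [506.8, 168.6, 127.0]
ee_rot: [0.576, 0.411, -0.575, 0.411]
contact_force: [-3.3, -1.0, 5.7]
gripper_width: 16.2
```

Run:
```python
from h import *
T=snap('top','top8.png');S=snap('scene','scene8.png')
delta(507,168.4,127)
f=lambda i,u,v,s:cv2.convertScaleAbs(cv2.resize(i[v:v+s,u:u+s,::-1],(400,400),interpolation=cv2.INTER_CUBIC),alpha=1.8)
cv2.imwrite('pics/c8.png',np.hstack([f(T['img'],133,215,80),f(S['img'],370,280,100)]))
```

```text
clock 11.85 pos [506.8 168.6 126.9] F [-3.4 -1.3  5.3] w 15.8 shift [-0.1  0.3  0.1] tilt [ 7.e-04 -0.e+00 -1.e+00] j [ 0.63  0.33 -0.36  0.   -0.88  0.61]
```

View pics/c8.png

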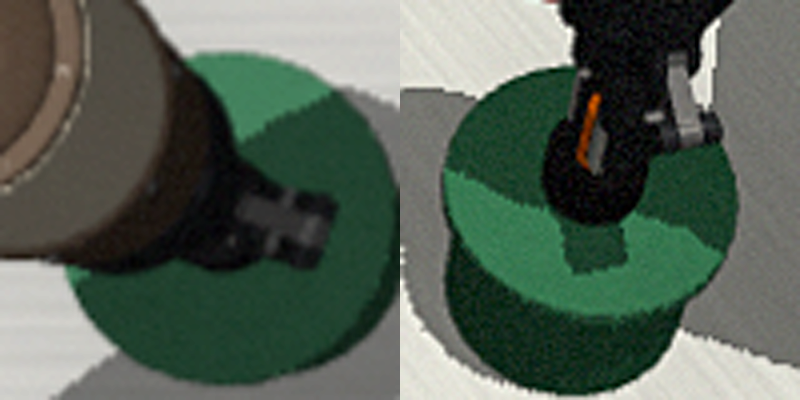

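The lids are seated level with the skirt over the rim (disc at scene ≈(417,328)), and the vertical force went from -5 to +5.5 N at TCP z = 127.0, as predicted. Letting go.

>>> {"op": "apply_moves", "data": {
  "targets": "0 0 0 0 0.8; 0 0 0 0 0.5; 0 0 0 0 0; 0 0 0 0 -1; 0 0 0 0 -1; 0 0 0 0 -1; 0 0 0 0 -1; 0 0 0 0 -1; 0 0 0 0 -1; 0 0 0 0 -1"
}}

```text
clock: 12.68
position: [506.7, 168.6, 125.9]
ee_rot: [0.576, 0.411, -0.575, 0.411]
contact_force: [-0.7, -0.4, -0.5]
gripper_width: 85.7
```

>>> {"op": "apply_moves", "data": {
  "targets": "-6 0 0 0 -1; -20 0 0 0 -1; -40 0 0 0 -1; -60 0 0 0 -1; -70 0 0 0 -1; -70 0 0 0 -1"
}}

```text
clock: 13.18
position: [508.0, 169.4, 198.9]
ee_rot: [0.578, 0.411, -0.573, 0.411]
contact_force: [0.3, -0.0, -0.0]
gripper_width: 85.7
```

Run:
```python
from h import *
T=snap('top','top9.png');S=snap('scene','scene9.png')
delta(507,168.4,127)
f=lambda i,u,v,s:cv2.convertScaleAbs(cv2.resize(i[v:v+s,u:u+s,::-1],(400,400),interpolation=cv2.INTER_CUBIC),alpha=1.8)
cv2.imwrite('pics/c9.png',np.hstack([f(T['img'],133,215,80),f(S['img'],370,280,100)]))
```

```text
clock 13.2833 pos [506.3 168.6 195.6] F [ 0.  -0.1 -0.7] w 85.6 shift [68.6  0.8 -0.1] tilt [-4.e-04  5.e-04 -1.e+00] j [ 0.63  0.26 -0.27 -0.   -1.04  0.61]
```

View pics/c9.png

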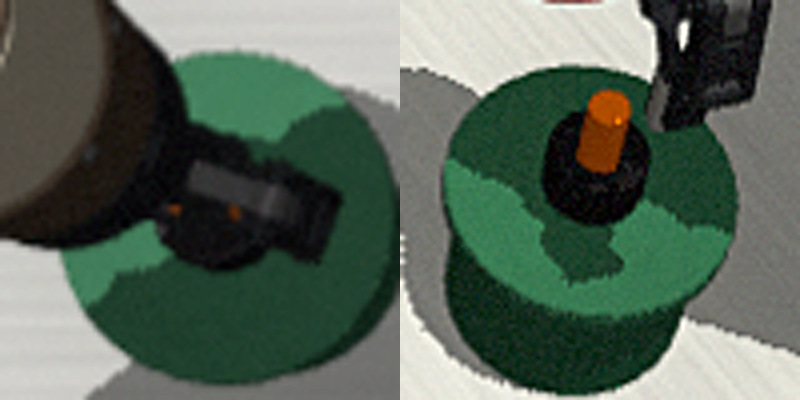

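The release is clean. The post top is at scene ≈(422,306), the lids stand level on the canister, and the pair did not shift. I'll lower to the collar, with TCP ≈ 97 just above the disc at 93.

>>> {"op": "apply_moves", "data": {
  "targets": "10 0 0 0 -1; 25 0 0 0 -1; 40 0 0 0 -1; 55 0 0 0 -1; 70 0 0 0 -1; 82 0 0 0 -1; 90 0 0 0 -1; 95 0 0 0 -1; 98 0 0 0 -1; 98 0 0 0 -1"
}}

```text
clock: 14.12
position: [506.3, 168.4, 97.0]
ee_rot: [-0.575, -0.411, 0.576, -0.411]
contact_force: [0.5, 0.3, 0.1]
gripper_width: 85.3
```

>>> {"op": "apply_moves", "data": {
  "targets": "0 0 0 0 -0.6; 0 0 0 0 -0.3; 0 0 0 0 0; 0 0 0 0 0.3; 0 0 0 0 0.5; 0 0 0 0 1; 0 0 0 0 1; 0 0 0 0 1; 0 0 0 0 1; 0 0 0 0 1"
}}

```text
clock: 14.95
position: [507.1, 168.8, 99.1]
ee_rot: [0.576, 0.411, -0.575, 0.411]
contact_force: [-1.5, -0.2, 6.6]
gripper_width: 42.5
```

Run:
```python
from h import *
T=snap('top','top10.png');S=snap('scene','scene10.png')
delta(507,168.4,127)
f=lambda i,u,v,s:cv2.convertScaleAbs(cv2.resize(i[v:v+s,u:u+s,::-1],(400,400),interpolation=cv2.INTER_CUBIC),alpha=1.8)
cv2.imwrite('pics/c10.png',np.hstack([f(T['img'],133,215,80),f(S['img'],370,280,100)]))
```

```text
clock 15.05 pos [507.1 168.8  99.1] F [-1.5 -0.2  5.7] w 42.0 shift [-27.9   0.1   0.4] tilt [ 1.5e-03  5.0e-04 -1.0e+00] j [ 0.63  0.37 -0.39  0.   -0.81  0.61]
```

View pics/c10.png

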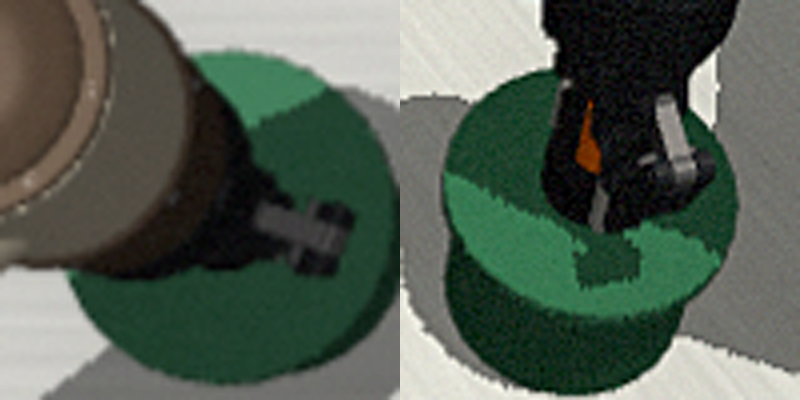

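The grip is on the collar (width 42.5, no shift of the pair). Lifting straight up slowly.

>>> {"op": "apply_moves", "data": {
  "targets": "-1 0 0 0 1; -2 0 0 0 1; -4 0 0 0 1; -6 0 0 0 1; -9 0 0 0 1; -12 0 0 0 1; -15 0 0 0 1; -18 0 0 0 1; -20 0 0 0 1; -20 0 0 0 1"
}}

```text
clock: 15.88
position: [507.0, 168.8, 118.6]
ee_rot: [0.576, 0.411, -0.575, 0.411]
contact_force: [1.0, 0.6, -1.4]
gripper_width: 42.3
```

Run:
```python
from h import *
T=snap('top','top11.png');S=snap('scene','scene11.png')
delta(507,168.4,127)
f=lambda i,u,v,s:cv2.convertScaleAbs(cv2.resize(i[v:v+s,u:u+s,::-1],(400,400),interpolation=cv2.INTER_CUBIC),alpha=1.8)
cv2.imwrite('pics/c11.png',np.hstack([f(T['img'],133,215,80),f(S['img'],370,270,110)]))
```

```text
clock 15.9833 pos [506.6 168.7 118. ] F [-0.8 -0.7 -3. ] w 42.7 shift [-9.   0.4  0.1] tilt [ 1.e-04  2.e-04 -1.e+00] j [ 0.63  0.34 -0.37 -0.   -0.86  0.61]
```

View pics/c11.png

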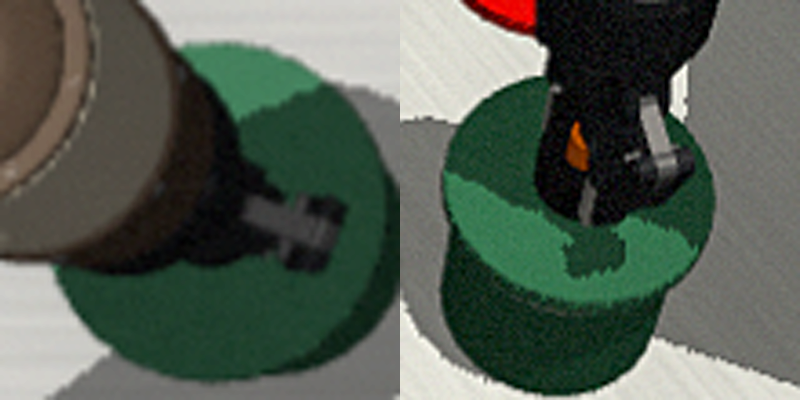

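The load is about 2 N, so only the outer lid is rising, and the post sits lower relative to the collar. Continuing up.

>>> {"op": "apply_moves", "data": {
  "targets": "-2 0 0 0 1; -6 0 0 0 1; -11 0 0 0 1; -17 0 0 0 1; -23 0 0 0 1; -29 0 0 0 1; -35 0 0 0 1; -41 0 0 0 1; -46 0 0 0 1; -50 0 0 0 1"
}}

```text
clock: 16.82
position: [506.8, 168.7, 168.7]
ee_rot: [0.576, 0.411, -0.575, 0.411]
contact_force: [0.3, -0.5, -1.6]
gripper_width: 42.3
```

>>> {"op": "apply_moves", "data": {
  "targets": "-6 0 0 0 1; -12 0 0 0 1; -18 0 0 0 1; -24 0 0 0 1; -28 0 0 0 1; -30 0 0 0 1; -30 0 0 0 1; -30 0 0 0 1; -30 0 0 0 1; -30 0 0 0 1"
}}

```text
clock: 17.65
position: [506.4, 168.5, 197.5]
ee_rot: [-0.575, -0.411, 0.576, -0.411]
contact_force: [-0.4, -0.2, -2.5]
gripper_width: 42.3
```

Run:
```python
from h import *
T=snap('top','top12.png');S=snap('scene','scene12.png')
delta(507,168.4,127)
f=lambda i,u,v,s:cv2.convertScaleAbs(cv2.resize(i[v:v+s,u:u+s,::-1],(400,400),interpolation=cv2.INTER_CUBIC),alpha=2)
cv2.imwrite('pics/c12.png',np.hstack([f(T['img'],123,205,100),f(S['img'],350,240,150)]))
```

```text
clock 17.75 pos [506.5 168.5 197.6] F [-0.1  0.1 -1.8] w 42.3 shift [70.6  0.5 -0. ] tilt [-5.e-04 -4.e-04 -1.e+00] j [ 0.63  0.26 -0.27 -0.   -1.05  0.61]
```

View pics/c12.png

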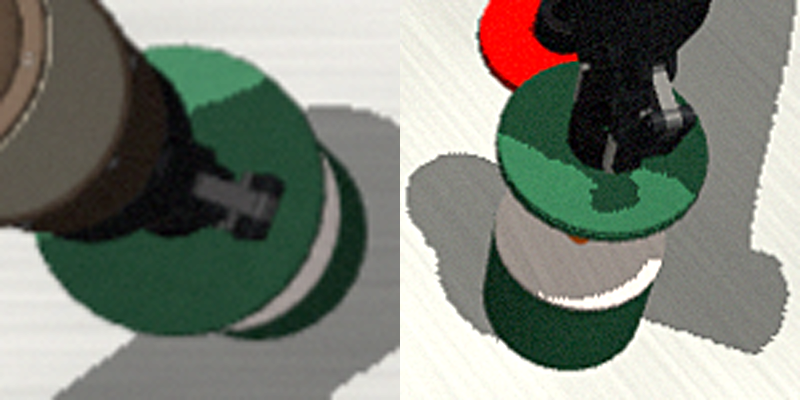

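View pics/scene12.png

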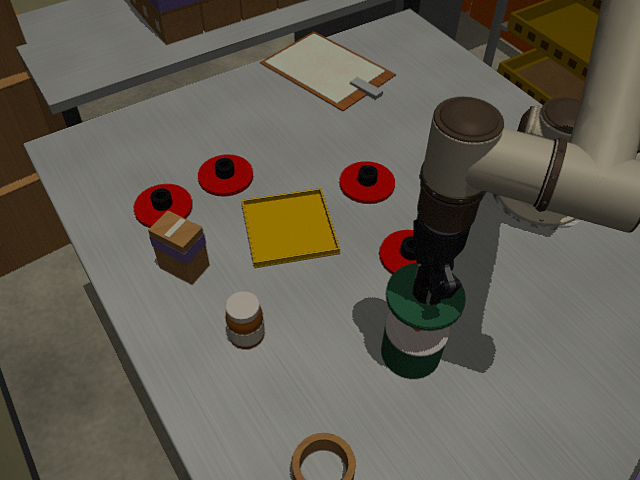

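The inner lid (grey, scene ≈(415,325)) sits flat in the canister. The outer lid is held level above it at scene (426,297), and the carton, jar and tape roll are where they were. By arm travel the disc is at about 187 mm, above the required 161. Handing in.

Run:
```python
from h import *
delta(507,168.4,197)
print(job.job_done())
```

```text
clock 17.75 pos [506.5 168.5 197.6] F [-0.1  0.1 -1.8] w 42.3 shift [ 0.6  0.5 -0. ] tilt [-5.e-04 -4.e-04 -1.e+00] j [ 0.63  0.26 -0.27 -0.   -1.05  0.61]
the job is handed in; nothing more can be done
None
```

I lifted the nested lids by the orange post and seated them on the green canister. I then let go, regripped on the black collar and lifted the outer lid alone. The job was handed in at 17.75 s, still holding that lid; no verdict was reported.

**Inner lid:** it seated at TCP z = 127.0, exactly the predicted height, with the vertical force going from -5 to about +5.5 N. The last picture shows it flat in the canister mouth.

**Outer lid:** it is held level, with a load of about 2 N (the outer lid alone) and a steady grip width of 42.3 mm. Its disc is at about 187 mm against the required 161. I worked that height out from the arm's travel and did not measure it from the pictures.

**Surroundings:** by eye in the last picture, the canister, carton, jar and tape roll show no movement.

**Disagreements:** the two cameras differed by about 3 mm in absolute x, and I used their agreeing relative offset. The gripper width read about 16 mm on the 18 mm post and 42.3 mm on the 44 mm collar. I took that as pad give or sensor offset. In the first move, two rows lowered the tool when I had meant them to go sideways; it was in free space and touched nothing.

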